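Pack the gap and set the gauge blade to its line

ROBOT

A 6-joint arm with a two-finger parallel gripper is mounted at the origin on a cart in front of the work surface, level with it; the furniture and walls round the work are solid. World frame = base frame: x ahead of the robot, y to its left, z up, the work surface at z = 0. Lengths are in m, angles in degrees, forces in N, time in s.
With the tool pointing down it reaches from about 0.325 to 1 m from the base axis. Payload 5.1 kg.
Tool frame: the origin (TCP) lies at the very end of the fingers, on their centre line; the grasp point (between the pads) lies 19 mm behind it (robot.tcp_to_grasp is the distance from the TCP to the grasp point, in m); z points along the fingers, y is the line along which they close (so a half turn about z gives the same grasp; the last joint's range is limited). The gripper opens to 85 mm and grips with 20 to 120 N. Pads are 22 mm wide; open, the fingers measure 114 mm over their backs; the gripper's body (76 mm by 85 mm) begins 54 mm behind the grasp point. The pads swing forward as they close: fully open they stand 13 mm farther back than shut.
Start: joints at [-81.91, 7.093, 94.555, -0, 78.352, -4.733], TCP at [0.144, -0.634, 0.231] pointing down, gripper open.
Joint ranges: [-149.61, 149.61], [-58.7, 133.49], [1.44, 155.28], [-77.14, 257.14], [18.33, 153.61], [-166.67, 166.67]. Speed limits (degrees/s): [147.25, 147.25, 180, 180, 180, 180].

INTERFACE

Orientations are given as a 3x3 rotation matrix whose columns are the frame's x, y, z axes.
In Python, from workcell import robot gives the robot as it stands.
- The arm moves only by the shell command python3 -m handwheel 'ROWS' [OPENING] [FORCE]. ROWS is a JSON object of lists of equal length, an entry for each row: "xyz": the shift along the tool's x, y, z in mm, a list of three; "rotation": the turn, a rotation vector about the tool's x, y, z in degrees, a list of three. A call has 1 to 12 rows; each row is the pose to reach, as a shift and turn from the pose commanded when the call began, along the tool's axes at that moment; what a row does not reach only later rows make up. A row lasts 1/12 s, in which the tool goes at most 41.7 mm and 7.16 degrees, less where a joint would pass 70% of its speed; a pose out of reach is approached as far as the arm can. A call with a gripper value outside its range is refused whole. OPENING is the opening, from 0 (shut) to 1 (fully open), set as the call begins (- or left out, the last holds). The fingers move at their own pace and stop on an object; FORCE is the grip in N (left out, the last holds). Time passes only in rows, so rows that repeat a pose let the fingers close. It gives the time, the measured TCP pose, the force, the opening and the grip force at its end, in the units of the state.
- robot.observe(): the state, without advancing time (a new reading comes with each control period).
- robot.camera(name): name is "scene" or "side" or "wrist"; returns a dict with "color" (480x640x3 uint8, blue, green, red), "z_map" (480x640 float32, m along the optical axis (not along the pixel's ray), 0 where there is no reading), "fx", "fy", "cx", "cy" (pixels), "R" (3x3) and "t" (3): a world point X has camera coordinates R X + t. Camera axes: x right, y down, z forward; pixel columns grow to the right and rows downward; lengths in m; the calibration is good to about 2 mm. A picture is of the moment at which its call begins.
- robot.hand_in(): hands the job in; it is judged then, once.
The state is a dict: "t": time; "q": joint angles; "qd": joint speeds; "joint_efforts": joint torques, N m; "tool_pos": TCP position; "eef_rot": TCP orientation; "force": force on the tool from outside, world axes, zero at the start; "ft_torque": the same for the moment, N m; "opening": opening from 0.0 (shut) to 1.0 (fully open); "finger_force": force on a finger pad.
Only numpy, scipy, OpenCV 4.12 (cv2) and the standard library are available. Lean on these libraries where they do the work, as an engineer would, in place of code of your own. Each camera call takes 0.05 s, during which the arm holds its last target. There are 200 camera calls.

TASK

Pick the one packer strip which, together with the gauge blade on top of it, fills the gap of the gap block snugly, and slide it flat into the gap until its end meets the back stop. Then slide the gauge blade in flat on top of that packer, nose first, until the line across the blade is level with the front face of the bridge, and let it lie there. Leave the other packers and everything else on the bench where they are.

Things in the scene. Friction and masses are not known exactly. Their poses are not given: they have to be found in the camera images.
- gap_block: Gap block, fixed to the bench on the robot's left: a grey foot plate (124 x 100 mm, 12 high), on it a grey bed 68 wide with its top at height 40 mm, and a bolted steel bridge (50 mm deep along x, 68 wide, 24 thick, top at 84 mm, with screw heads to 88 mm). Origin: on the bench, under the middle of the bridge's front face; x is the direction in which strips go in, z up. The foot reaches from x = -32 to +92 mm, the bed from x = -10 to +72 mm
- gap_mouth (a point): Middle of the mouth of the gap: on the bed's top (40 mm above the bench), in the plane of the bridge's front face; x points into the gap, y across it, z up. The gap is 20 mm high (bed top to bridge underside), 40 mm wide between the cheeks, 50 mm deep and open at the rear, where a back stop 10 mm high stands on the bed with its face at x = +60 mm. In front of the mouth the bed ends at x = -10 mm, so a strip's rear part hangs out in free air
- blade_mid (a point): Gauge blade: flat steel strip 160 long x 34 wide x 6 thick, lying flat; x points to its nose (the bevelled end), the square tail end (80 mm behind) has one dark dot 68 mm behind this point. Black line across its top and edges 45 mm behind the nose. This point: the strip's centre, half-way up; z up. 0.09 kg
- blade_line (a point): Middle of the black line across the gauge blade, half-way up the 6 mm thickness, 35 mm from blade centre towards the nose; x to the nose, z up
- packer_thin_mid (a point): Packer 8 mm thick, one dark dot in the middle of its top; the packers are 120 long x 34 wide steel strips, both ends alike and bevelled; origin of this point: the strip's centre, half-way up; x along its length, z up. 0.09 kg
- packer_mid_mid (a point): Packer 12 mm thick, two dark dots in the middle of its top, 16 mm apart; the packers are 120 long x 34 wide steel strips, both ends alike and bevelled; origin of this point: the strip's centre, half-way up; x along its length, z up. 0.13 kg
- packer_thick_mid (a point): Packer 16 mm thick, three dark dots in the middle of its top, 16 mm apart; the packers are 120 long x 34 wide steel strips, both ends alike and bevelled; origin of this point: the strip's centre, half-way up; x along its length, z up. 0.17 kg
- wood_block_mid (a point): Bystander: wooden block 45 x 96 x 35 high (long side along its y), among the strips; point 10 mm above its underside
- marker_mid (a point): Bystander: felt marker with black cap, 136 long (along its y), 18 high; point 10 mm up
- cutter_mid (a point): Bystander: orange-brown snap-blade cutter, 172 long (along its y), 16 high; point 10 mm up
- tape_measure_mid (a point): Bystander: yellow tape measure 35 x 89 x 63 high; point half-way up
- screwdriver_mid (a point): Bystander: red-handled screwdriver 175 long (along its y, handle at +y), 26 high; point 10 mm up
- spray_can_mid (a point): Bystander: white and blue spray can, 66 across, 229 high, standing between the strips and the gap block; point half-way up
- jar_mid (a point): Bystander: sample jar with pale lid, 60 across, 85 high; point half-way up
- tin_mid (a point): Bystander: flat pale metal tin, 62 across, 34 high; point 10 mm up
Mind the look-alikes: they are no part of the job. What is shaped like the part that bears blade_mid but brown is not meant. What is shaped like the part that bears packer_mid_mid but purple is not meant.

How it is judged (in metres and radians):
On the way, in this order (a step that is already met when the one before it is completed fails the run):
1. the packer that fits lies flat in the gap, home against the back stop (x of packer_mid_mid in the frame of gap_mouth between -0.008 and 0.005 m and y of packer_mid_mid in the frame of gap_mouth between -0.006 and 0.006 m and z of packer_mid_mid in the frame of gap_mouth between 0.004 and 0.008 m and angle between the x axis of packer_mid_mid and the x axis of gap_mouth, either way round below 0.15 rad), for 0.2 s.
2. the gauge blade lies on the packer in the gap with its line level with the bridge's front face (x of blade_line in the frame of gap_mouth between -0.005 and 0.005 m and y of blade_line in the frame of gap_mouth between -0.006 and 0.006 m and z of blade_line in the frame of gap_mouth between 0.013 and 0.0175 m and angle between the x axis of blade_line and the x axis of gap_mouth, either way round below 0.15 rad and x of blade_mid in the frame of gap_mouth below -0.02 m), for 0.2 s.
At the end, for the whole second after the job is handed in: 12 mm packer flat on the bed, its end within 8 mm of the back stop; blade on it, nose inwards, line within 5 mm of the plane of the bridge's front face; both within 6 mm of the gap's middle and 0.15 rad of straight, at rest; no other packer or bystander moved over 30 mm (all of step 1 and all of step 2 and linear speed of each of blade, packer_mid below 0.01 m/s); the robot touches nothing.
It fails at once if another packer or a bystander is moved more than 30 mm (distance of any of wood_block_mid, marker_mid, cutter_mid, tape_measure_mid, screwdriver_mid, spray_can_mid, jar_mid, tin_mid, packer_thin_mid, packer_thick_mid from where it was at the start of the episode above 0.03 m).
It also fails if it takes over 72 s, if anything falls off the work surface, if the arm or the gripper's body presses on something with over 40 N, if the wrist force passes 120 N, or if a joint passes its speed limit or range.

## Working session

There is one attempt and no reset: what is moved stays moved. The work goes in short steps, Python scripts to look and compute and a shell command to move; the robot and the scene stay as the last step left them, time stands still between calls to the robot, and variables do not carry over. Pictures are saved under pics/ and viewed, at most 13 in all, crops included, and the job is handed in when it is done.

```bash
mkdir -p pics; cat > h.py <<'E'
import numpy as np, cv2, pickle
from workcell import robot
def shot(n,tag):
    c=robot.camera(n); pickle.dump(c,open(f'{tag}.pkl','wb')); cv2.imwrite(f'pics/{tag}.png',c['color']); return c
def load(tag): return pickle.load(open(f'{tag}.pkl','rb'))
def px(c,u,v,z=None):
    """world point at pixel; if z given intersect plane z"""
    d=np.array([(u-c['cx'])/c['fx'],(v-c['cy'])/c['fy'],1.]); R=np.array(c['R']); t=np.array(c['t'])
    o=-R.T@t; r=R.T@d
    if z is None:
        p=c['z_map'][int(v)-1:int(v)+2,int(u)-1:int(u)+2]; k=np.median(p[p>0]) if (p>0).any() else 0
    else: k=(z-o[2])/r[2]
    return o+k*r
def proj(c,X):
    p=np.array(c['R'])@np.array(X)+np.array(c['t']); return c['fx']*p[0]/p[2]+c['cx'],c['fy']*p[1]/p[2]+c['cy']
E
python3 - <<'E'
from h import *
for n in ('scene','side'):
    c=shot(n,n); print(n,-np.array(c['R']).T@np.array(c['t']))
print(robot.observe())
E
```

```text
scene [-0.10517768 -1.0243497   1.08557958]
side [0.33560018 1.46056603 0.94759384]
{'t': 0.1, 'q': array([-8.19111051e+01,  7.13063610e+00,  9.46284761e+01, -9.87900169e-04,
        7.83537047e+01, -4.73275485e+00]), 'qd': array([-0.00409604, -0.21150927, -0.03591371, -0.01423345, -0.01464645,
        0.14300088]), 'joint_efforts': array([ 1.77691518e-04, -4.24932361e+01, -3.66652536e+01, -1.78250093e-04,
        3.94755116e-03,  1.10000201e-06]), 'tool_pos': array([ 0.14413017, -0.63322632,  0.23014317]), 'eef_rot': array([[ 9.75064816e-01,  2.21920073e-01, -2.93779142e-04],
       [ 2.21920219e-01, -9.75062883e-01,  1.94705750e-03],
       [ 1.45638005e-04, -1.96370279e-03, -9.99998061e-01]]), 'force': array([-0.12407546,  0.77801219,  0.42247757]), 'ft_torque': array([ 0.01105754,  0.03239841, -0.00042611]), 'finger_force': 0.0, 'opening': 0.999904391669588}
```

View pics/scene.png

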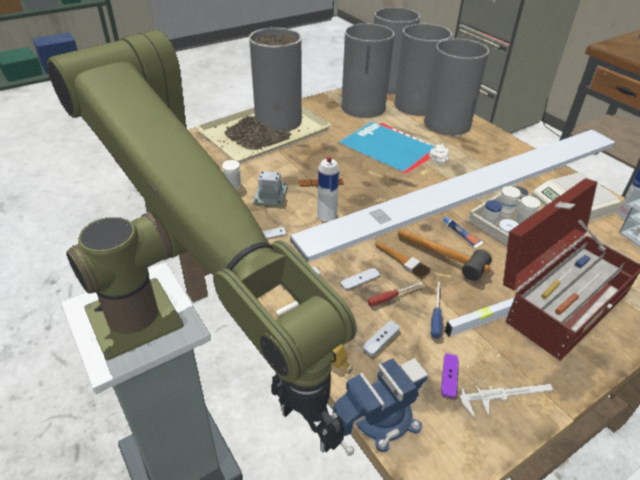

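View pics/side.png

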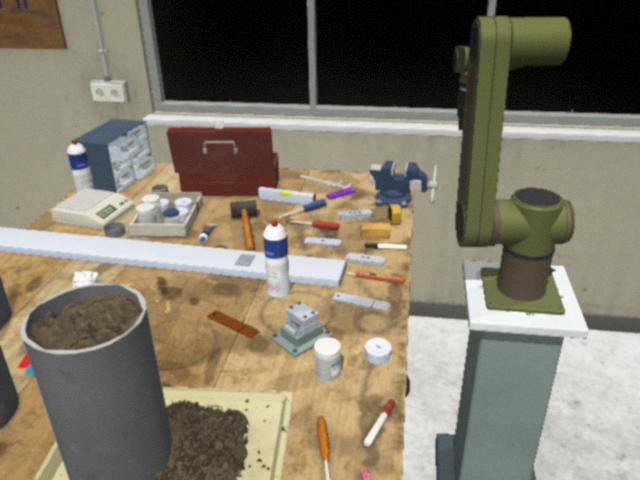

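The side view shows the gap block at (302,325) and the grey blade at (361,301). The brown look-alike is at (233,323). Grey packers are at (323,241), (365,258) and (355,213), and the purple look-alike is at (340,193). I'll enlarge a crop to count dots.

```bash
python3 - <<'E'
from h import *
c=load('side')['color']
a=cv2.resize(c[185:365,255:415],None,fx=3.3,fy=3.3,interpolation=cv2.INTER_CUBIC)
cv2.imwrite('pics/c1.png',a)
c=load('side')
for n,u,v in [('323',323,241),('365',365,258),('355',355,213),('blade',361,301),('bridge',302,312),('jar',327,345),('can',276,230),('tin',377,345)]:
    print(n,px(c,u,v).round(3))
s=load('scene')
for u,v in [(360,278),(381,338),(275,233),(269,183)]: print(px(s,u,v).round(3))
E
```

```text
323 [ 0.593 -0.204  0.007]
365 [ 0.448 -0.108  0.011]
355 [ 0.509 -0.403  0.016]
blade [0.44  0.114 0.004]
bridge [0.571 0.294 0.084]
jar [0.492 0.412 0.084]
can [0.671 0.107 0.207]
tin [0.382 0.333 0.032]
[ 0.594 -0.21   0.008]
[ 0.506 -0.418  0.017]
[0.485 0.094 0.008]
[0.562 0.266 0.069]
```

View pics/c1.png

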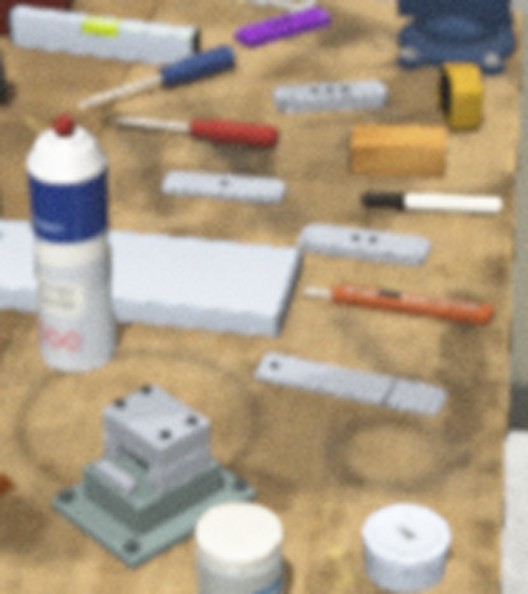

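Three grey packers in the crop:
- One dot at (224,183).
- Two dots at (365,240), which is side pixel (365,258). This is the 12 mm packer I want, since 12 + 6 = 18 fits a 20 mm gap and its top reads about 11 mm.
- Three dots at (330,90).

The steel blade has its dot at (275,366) and its line at (388,388), so the nose points towards the robot. The gap's back stop is at (115,475), so the mouth faces right and rear.

```bash
python3 - <<'E'
from h import *
c=load('side')
f=lambda u,v,z: px(c,255+u/3.3,185+v/3.3,z)
for n,z,L in [('packer',.012,[(356,239),(373,240),(306,236),(428,246)]),('blade dot,line',.006,[(275,366),(389,388)]),('bridge screws',.088,[(147,391),(123,403),(192,421),(165,435)]),('foot screws',.012,[(68,497),(131,547),(238,491)])]:
    print(n,[f(u,v,z)[:2].round(3).tolist() for u,v in L])
s=load('scene'); z=s['z_map']
E
```

```text
packer [[0.454, -0.108], [0.439, -0.108], [0.501, -0.107], [0.387, -0.104]]
blade dot,line [[0.505, 0.101], [0.407, 0.12]]
bridge screws [[0.582, 0.265], [0.598, 0.283], [0.542, 0.299], [0.559, 0.318]]
foot screws [[0.639, 0.305], [0.58, 0.357], [0.511, 0.281]]
```

Packer centre is about (0.446,-0.107) with heading 0°. Blade centre is about (0.438,0.114) with its nose at 169°. The mouth is about (0.554,0.272) with heading 49°. I'll move above the packer's rear grip point.

```bash
python3 -m handwheel '{"xyz":[[0,0,-40],[0,0,-80],[60,-70,-100],[377,-455,-100],[377,-455,-100],[377,-455,-100],[377,-455,-100],[377,-455,-100],[377,-455,-100],[377,-455,-100],[377,-455,-100],[377,-455,-100]],"rotation":[[0,0,0],[0,0,0],[0,0,0],[0,0,5],[0,0,10],[0,0,12.8],[0,0,12.8],[0,0,12.8],[0,0,12.8],[0,0,12.8],[0,0,12.8],[0,0,12.8]]}' 1 60
```

```text
t: 1.1
tool_pos: [0.3321, -0.261, 0.3274]
eef_rot: [[1.0, -0.0, 0.0], [-0.0, -1.0, 0.0], [0.0, -0.0, -1.0]]
force: [1.3, -0.0, -0.1]
opening: 1.0
finger_force: 0.0
```

```bash
python3 -m handwheel '{"xyz":[[35,-50,0],[50,-100,0],[65,-145,0],[65,-145,0],[65,-145,0],[65,-145,0]],"rotation":[[0,0,0],[0,0,0],[0,0,0],[0,0,0],[0,0,0],[0,0,0]]}'
python3 - <<'E'
from h import *
c=shot('wrist','w1'); print(-np.array(c['R']).T@np.array(c['t']),c['R'],robot.observe()['tool_pos'])
for X in [(0.446,-0.107,.012),(.438,.114,.006)]: print(proj(c,X))
E
```

```text
t: 1.6
tool_pos: [0.3971, -0.1163, 0.3274]
eef_rot: [[1.0, 0.005, -0.001], [0.005, -1.0, -0.0], [-0.001, 0.0, -1.0]]
force: [-0.3, -0.3, -0.5]
opening: 0.999
finger_force: 0.0
[ 0.47661567 -0.11542328  0.46934527] [[ 0.00540888 -0.99998471  0.00114729]
 [-0.95102661 -0.00478946  0.30907193]
 [-0.30906171 -0.00276283 -0.95103797]] [ 0.39682813 -0.1174273   0.32738201]
(np.float64(314.904135873266), np.float64(137.15149245391467))
(np.float64(128.2567406376696), np.float64(142.73458146273111))
```

View pics/w1.png

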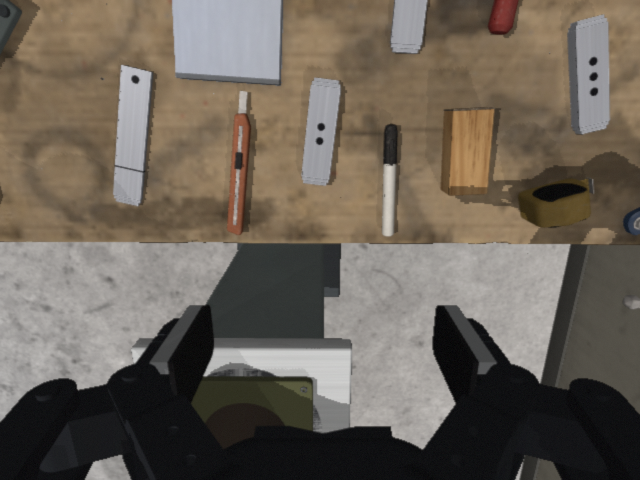

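The wrist view shows the two-dot packer with dots at (320,127) and (319,141), and its ends at (325,80) and (316,184). The blade's dot is at (135,79) and its line at (131,169). The cutter lies between them at (240,165) and the marker is at (389,180).

```bash
python3 - <<'E'
from h import *
c=load('w1')
a,b=px(c,325.5,80,.012),px(c,316.5,184,.012); print(a,b,np.degrees(np.arctan2(*(a-b)[1::-1])))
print((px(c,320,127,.012)+px(c,319.3,141,.012))/2)
a,b=px(c,135,79,.006),px(c,131,169,.006); print(a,b,np.degrees(np.arctan2(*(b-a)[1::-1])))
# top-surface mask by world height for min-area-rect
v,u=np.mgrid[0:240,0:640]; z=c['z_map'][:240]; d=np.stack([(u-c['cx'])/c['fx'],(v-c['cy'])/c['fy'],np.ones_like(u)],-1)*z[...,None]
W=(d-np.array(c['t']))@np.array(c['R'])
for n,cx,cy,lo,hi in [('packer',.446,-.107,.009,.016),('blade',.438,.114,.003,.01)]:
    m=(np.hypot(W[...,0]-cx,W[...,1]-cy)<.09)&(W[...,2]>lo)&(W[...,2]<hi)
    m&=abs(W[...,1]-cy)<.05
    print(n,m.sum(),cv2.minAreaRect((W[m][:,:2]*1000).astype(np.float32)))
E
```

```text
[ 0.50790877 -0.11885698  0.012     ] [ 0.39101026 -0.10887689  0.012     ] -4.879732485416499
[ 0.44954088 -0.11250996  0.012     ]
[0.5081892  0.09575969 0.006     ] [0.40701176 0.11539234 0.006     ] 169.01869155583063
packer 3022 ((458.2927551269531, -91.35474395751953), (77.9759292602539, 131.17535400390625), 83.3709716796875)
blade 3967 ((441.94830322265625, 111.22371673583984), (35.278472900390625, 159.93228149414062), 77.27068328857422)
```

```bash
python3 -m handwheel '{"xyz":[[18,-7,40],[18,-7,80],[18,-7,120],[18,-7,160],[18,-7,200],[18,-7,240],[18,-7,275],[18,-7,300],[18,-7,315],[18,-7,326],[18,-7,326],[18,-7,326]],"rotation":[[0,0,5.2],[0,0,5.2],[0,0,5.2],[0,0,5.2],[0,0,5.2],[0,0,5.2],[0,0,5.2],[0,0,5.2],[0,0,5.2],[0,0,5.2],[0,0,5.2],[0,0,5.2]]}' 1
python3 -m handwheel '{"xyz":[[0,0,0],[0,0,0],[0,0,0],[0,0,0],[0,0,0],[0,0,0],[0,0,0],[0,0,0],[0,0,0],[0,0,0]],"rotation":[[0,0,0],[0,0,0],[0,0,0],[0,0,0],[0,0,0],[0,0,0],[0,0,0],[0,0,0],[0,0,0],[0,0,0]]}' 0.2 80
```

```text
t: 2.65
tool_pos: [0.414, -0.112, 0.0012]
eef_rot: [[0.996, -0.093, -0.002], [-0.093, -0.996, 0.001], [-0.002, -0.0, -1.0]]
force: [-0.7, -0.3, 0.5]
opening: 1.001
finger_force: 0.0
t: 3.48
tool_pos: [0.4159, -0.1113, 0.003]
eef_rot: [[0.996, -0.09, 0.002], [-0.09, -0.996, -0.001], [0.002, 0.001, -1.0]]
force: [-0.7, -0.5, 6.6]
opening: 0.364
finger_force: 80.0
```

```bash
python3 -m handwheel '{"xyz":[[0,0,-25],[0,0,-60],[0,0,-100],[5,-40,-130],[10,-75,-150],[15,-110,-170],[20,-150,-185],[25,-190,-197],[30,-225,-197],[35,-260,-197],[39,-290,-197],[39,-306,-197]],"rotation":[[0,0,0],[0,0,0],[0,0,0],[0,0,-6],[0,0,-12],[0,0,-19],[0,0,-26],[0,0,-33],[0,0,-40],[0,0,-47],[0,0,-54.2],[0,0,-54.2]]}'
python3 -m handwheel '{"xyz":[[0,0,0],[0,0,0],[0,0,0],[0,0,0]],"rotation":[[0,0,0],[0,0,0],[0,0,0],[0,0,0]]}'
python3 - <<'E'
from h import *
c=shot('wrist','w2'); o=robot.observe(); print(o['tool_pos'],o['eef_rot'].round(3).tolist())
E
```

```text
t: 4.48
tool_pos: [0.4813, 0.1935, 0.1985]
eef_rot: [[0.65, 0.76, -0.0], [0.76, -0.65, 0.001], [0.0, -0.001, -1.0]]
force: [-0.3, -0.7, -0.8]
opening: 0.369
finger_force: 79.9
t: 4.82
tool_pos: [0.4811, 0.1893, 0.1985]
eef_rot: [[0.657, 0.754, -0.0], [0.754, -0.657, -0.0], [-0.001, -0.0, -1.0]]
force: [-0.3, -0.2, -1.9]
opening: 0.368
finger_force: 79.9
[0.48119188 0.18920629 0.19860553] [[0.657, 0.754, -0.0], [0.754, -0.657, -0.0], [-0.0, 0.0, -1.0]]
```

View pics/w2.png

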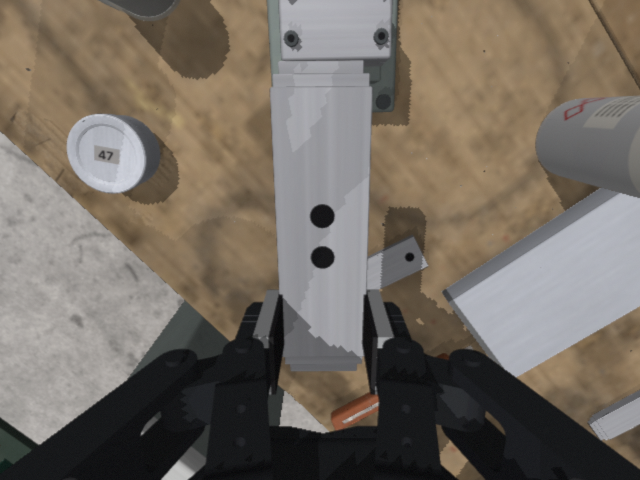

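The bridge is ahead, with front screws at (292,38) and (381,37) and its front top edge at row 60. The held packer's dots are at (322,216) and (322,257), and it sits straight in the fingers.

```bash
python3 - <<'E'
from h import *
c=load('w2'); a=c['color'][0:120,250:420]; cv2.imwrite('pics/c2.png',cv2.resize(a,None,fx=4.7,fy=4.7,interpolation=cv2.INTER_CUBIC))
l,r=px(c,292,38,.088),px(c,381,37,.088); print('screws',l,r,np.degrees(np.arctan2(*(l-r)[1::-1]))-90, (l+r)/2)
for u,v in [(281,60),(390,58)]: print('edge',px(c,u,v,.084))
for u,v in [(322,216),(322,257),(272,88),(370,86),(320,74)]: print('packer',px(c,u,v,.2075),px(c,u,v))
s=load('scene'); 
E
```

```text
screws [0.5462155  0.29172681 0.088     ] [0.58654817 0.25734521 0.088     ] 49.55405732045335 [0.56638183 0.27453601 0.088     ]
edge [0.53307906 0.28783864 0.084     ]
edge [0.58434847 0.24471919 0.084     ]
packer [0.50926919 0.22188331 0.2075    ] [0.50914136 0.22173799 0.20679769]
packer [0.49884527 0.20991948 0.2075    ] [0.49872812 0.20978591 0.20705016]
packer [0.52535724 0.26512863 0.2075    ] [0.52526881 0.26530041 0.20604948]
packer [0.54980985 0.24465661 0.2075    ] [0.55010145 0.24457223 0.20512933]
packer [0.5399233  0.25804678 0.2075    ] [0.54002742 0.2581863  0.20535854]
```

View pics/c2.png

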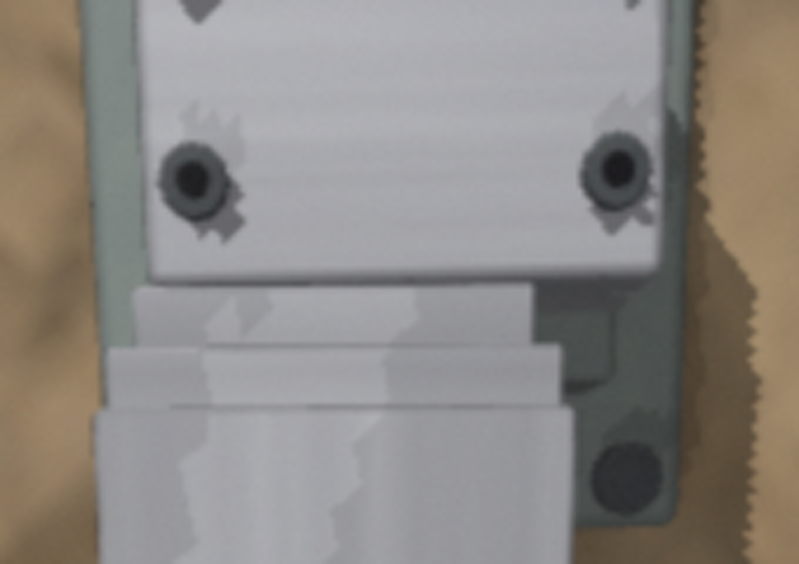

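```bash
python3 -m handwheel '{"xyz":[[-10,9.5,20],[-10,9.5,50],[-10,9.5,80],[-10,9.5,110],[-10,9.5,135],[-10,9.5,150],[-10,9.5,152.5],[-10,9.5,152.5],[-10,9.5,152.5]],"rotation":[[0,0,-0.8],[0,0,-0.8],[0,0,-0.8],[0,0,-0.8],[0,0,-0.8],[0,0,-0.8],[0,0,-0.8],[0,0,-0.8],[0,0,-0.8]]}'
python3 - <<'E'
from h import *
c=shot('wrist','w3'); o=robot.observe(); print(o['tool_pos'],o['eef_rot'].round(3).tolist())
a=c['color'][0:300,200:480]; cv2.imwrite('pics/c3.png',cv2.resize(a,None,fx=2,fy=2,interpolation=cv2.INTER_CUBIC))
E
```

```text
t: 5.62
tool_pos: [0.483, 0.1762, 0.0475]
eef_rot: [[0.646, 0.763, 0.002], [0.763, -0.646, 0.0], [0.002, 0.001, -1.0]]
force: [0.1, 0.5, -0.6]
opening: 0.368
finger_force: 79.9
[0.4833897  0.17648992 0.04808747] [[0.646, 0.764, 0.003], [0.764, -0.646, 0.001], [0.003, 0.002, -1.0]]
```

View pics/c3.png

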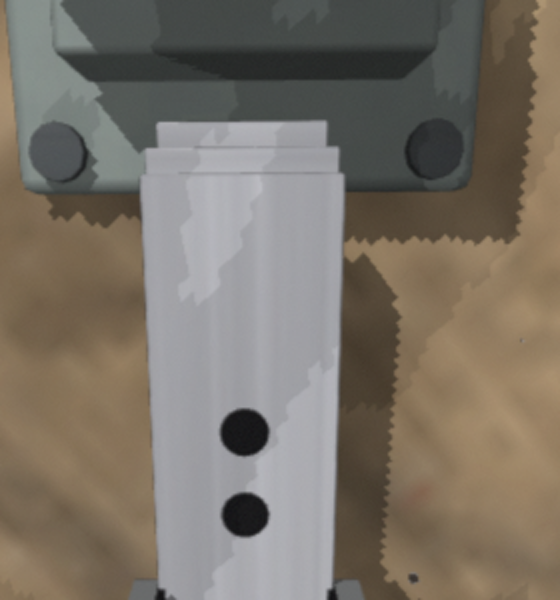

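In the crop the bed spans x 55–435 (centre 245) with its front edge at y 50. The packer is centred at x 243 with its tip at y 122, so it is aligned within about 0.5 mm and the tip is 13 mm before the bed edge. Now sliding in.

```bash
python3 -m handwheel '{"xyz":[[0,0,2],[8,0,2],[18,0,2],[28,0,2],[38,0,2],[48,0,2],[56,0,2],[63,0,2],[69,0,2],[74,0,2],[77,0,2],[77,0,2]],"rotation":[[0,0,0],[0,0,0],[0,0,0],[0,0,0],[0,0,0],[0,0,0],[0,0,0],[0,0,0],[0,0,0],[0,0,0],[0,0,0],[0,0,0]]}'
```

```text
t: 6.67
tool_pos: [0.532, 0.2357, 0.0443]
eef_rot: [[0.645, 0.764, 0.0], [0.764, -0.645, 0.0], [0.0, 0.0, -1.0]]
force: [0.1, -0.0, -1.5]
opening: 0.37
finger_force: 79.9
```

Bottom is about 1.3 mm above the bed. I'll lower it and push gently to the stop.

```bash
python3 -m handwheel '{"xyz":[[0,0,0.7],[0,0,1.5],[2,0,1.5],[4,0,1.5],[6,0,1.5],[7,0,1.5],[8,0,1.5],[8,0,1.5]],"rotation":[[0,0,0],[0,0,0],[0,0,0],[0,0,0],[0,0,0],[0,0,0],[0,0,0],[0,0,0]]}'
```

```text
t: 7.33
tool_pos: [0.5357, 0.24, 0.043]
eef_rot: [[0.645, 0.764, -0.004], [0.764, -0.645, -0.004], [-0.006, -0.0, -1.0]]
force: [-6.6, -7.5, 7.5]
opening: 0.371
finger_force: 81.0
```

```bash
python3 -m handwheel '{"xyz":[[-1.5,0,-0.5],[-1.5,0,-0.5],[-1.5,0,-0.5],[-1.5,0,-0.5],[-1.5,0,-0.5],[-1.5,0,-0.5],[-1.5,0,-15],[-1.5,0,-50],[-1.5,0,-90],[-1.5,0,-130],[-1.5,0,-155],[-1.5,0,-155]],"rotation":[[0,0,0],[0,0,0],[0,0,0],[0,0,0],[0,0,0],[0,0,0],[0,0,0],[0,0,0],[0,0,0],[0,0,0],[0,0,0],[0,0,0]]}' 1
python3 - <<'E'
from h import *
c=shot('wrist','w4'); o=robot.observe(); print(o['tool_pos'],o['eef_rot'].round(3).tolist())
E
```

```text
t: 8.33
tool_pos: [0.5397, 0.2418, 0.2064]
eef_rot: [[0.645, 0.764, 0.013], [0.764, -0.645, 0.005], [0.012, 0.007, -1.0]]
force: [1.2, 0.4, 0.8]
opening: 0.995
finger_force: 0.0
[0.53821068 0.24123413 0.20274989] [[0.645, 0.764, 0.008], [0.764, -0.645, 0.003], [0.008, 0.005, -1.0]]
```

View pics/w4.png

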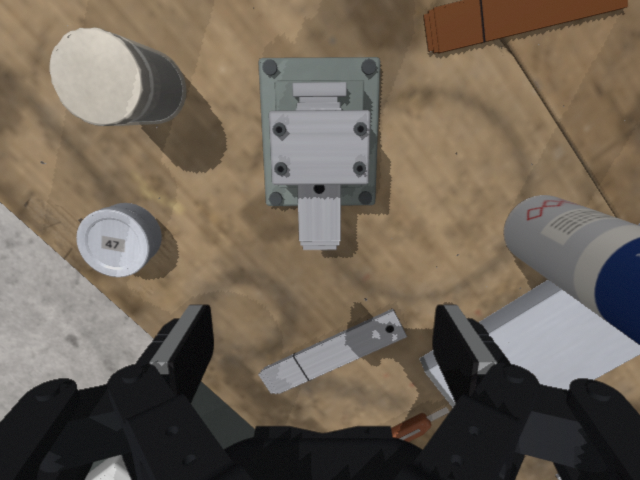

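The packer is home in the gap against the stop, with its rear end at (319,245), straight and central. The blade is now in view with its dot at (390,329) and its line at about (303,367).

```bash
python3 - <<'E'
from h import *
c=load('w4')
d,l=px(c,390,329,.006),px(c,302,368,.006); e=(l-d)[:2]; print(d,l,np.linalg.norm(e),np.degrees(np.arctan2(e[1],e[0])),'centre',d[:2]+e/np.linalg.norm(e)*.068)
print('packer rear mid',px(c,319.5,240,.052),'bridge L/R front top',px(c,273,185,.084),px(c,368,183,.084))
E
```

```text
[0.50867605 0.0958138  0.006     ] [0.40938406 0.11881489 0.006     ] 0.10192129099926954 166.95742438374077 centre [0.44243027 0.11115971]
packer rear mid [0.52550748 0.22714743 0.052     ] bridge L/R front top [0.53374428 0.28711913 0.084     ] [0.58538351 0.24529396 0.084     ]
```

```bash
python3 -m handwheel '{"xyz":[[-15,5,0],[-30,10,0],[-45,15,0],[-60,20,0],[-75,25,0],[-90,30,0],[-105,35,0],[-120,40,0],[-135,45,0],[-141.7,47.7,0],[-141.7,47.7,0],[-141.7,47.7,0]],"rotation":[[0,0,-7],[0,0,-14],[0,0,-21],[0,0,-28],[0,0,-35],[0,0,-42],[0,0,-49],[0,0,-56],[0,0,-63],[0,0,-70],[0,0,-77],[0,0,-84]]}' 0.7
python3 -m handwheel '{"xyz":[[0,0,30],[0,0,60],[0,0,80],[0,0,90],[0,0,100],[0,0,100],[0,0,100]],"rotation":[[0,0,-7],[0,0,-14],[0,0,-21],[0,0,-28],[0,0,-33.7],[0,0,-33.7],[0,0,-33.7]]}'
python3 - <<'E'
from h import *
o=robot.observe(); print(o['tool_pos'],o['eef_rot'].round(3).tolist(),o['q'].round(1))
E
```

```text
t: 9.38
tool_pos: [0.4798, 0.1007, 0.1959]
eef_rot: [[-0.696, 0.718, -0.003], [0.718, 0.696, -0.0], [0.002, -0.002, -1.0]]
force: [-0.1, 1.2, 0.1]
opening: 0.698
finger_force: 0.0
t: 9.97
tool_pos: [0.4795, 0.1012, 0.096]
eef_rot: [[-0.976, 0.219, -0.004], [0.219, 0.976, -0.0], [0.004, -0.001, -1.0]]
force: [-0.5, 0.8, 0.3]
opening: 0.7
finger_force: 0.0
[0.47950418 0.1011792  0.09597967] [[-0.976, 0.219, -0.004], [0.219, 0.976, -0.0], [0.004, -0.001, -1.0]] [  5.6  -6.  121.4   0.   64.8 -71.7]
```

```bash
python3 -m handwheel '{"xyz":[[-3,1.5,30],[-3,1.5,60],[-3,1.5,80],[-3,1.5,90],[-3,1.5,93.5],[-3,1.5,93.5],[-3,1.5,93.5]],"rotation":[[0,0,0],[0,0,0],[0,0,0],[0,0,0],[0,0,0],[0,0,0],[0,0,0]]}'
python3 -m handwheel '{"xyz":[[0,0,0],[0,0,0],[0,0,0],[0,0,0],[0,0,0],[0,0,0],[0,0,0]],"rotation":[[0,0,0],[0,0,0],[0,0,0],[0,0,0],[0,0,0],[0,0,0],[0,0,0]]}' 0.2 80
```

```text
t: 10.55
tool_pos: [0.4854, 0.1022, 0.0057]
eef_rot: [[-0.976, 0.217, 0.002], [0.217, 0.976, 0.0], [-0.002, 0.001, -1.0]]
force: [-0.3, 0.8, 0.8]
opening: 0.699
finger_force: 0.0
t: 11.13
tool_pos: [0.4858, 0.1021, 0.0063]
eef_rot: [[-0.976, 0.216, 0.003], [0.216, 0.976, -0.0], [-0.003, 0.001, -1.0]]
force: [-1.5, -1.1, 4.1]
opening: 0.206
finger_force: 2.7
```

The fingers closed over the top of the blade because they were about 4 mm too high. I'll reopen, go lower and regrip.

```bash
python3 -m handwheel '{"xyz":[[0,0,-2],[0,0,-2],[0,0,-2],[0,0,-2],[0,0,-2],[0,0,-2],[2,0,2],[2,0,4],[2,0,4.5],[2,0,4.5],[2,0,4.5]],"rotation":[[0,0,0],[0,0,0],[0,0,0],[0,0,0],[0,0,0],[0,0,0],[0,0,0],[0,0,0],[0,0,0],[0,0,0],[0,0,0]]}' 0.7
```

```text
t: 12.05
tool_pos: [0.482, 0.1025, -0.0004]
eef_rot: [[-0.976, 0.216, -0.0], [0.216, 0.976, -0.0], [0.0, -0.0, -1.0]]
force: [-0.1, -0.2, 0.1]
opening: 0.699
finger_force: 0.0
```

```bash
python3 -m handwheel '{"xyz":[[0,0,0],[0,0,0],[0,0,0],[0,0,0]],"rotation":[[0,0,0],[0,0,0],[0,0,0],[0,0,0]]}' 0.47 80
```

```text
t: 12.38
tool_pos: [0.4823, 0.1025, -0.0001]
eef_rot: [[-0.976, 0.216, 0.0], [0.216, 0.976, 0.0], [-0.0, 0.0, -1.0]]
force: [-0.4, -0.1, 0.3]
opening: 0.469
finger_force: 0.0
```

```bash
python3 -m handwheel '{"xyz":[[0,0,-1],[0,0,-1],[0,0,-1],[0,0,-1],[0,0,-1],[0,0,-1]],"rotation":[[0,0,0],[0,0,0],[0,0,0],[0,0,0],[0,0,0],[0,0,0]]}' 0.2 80
```

```text
t: 12.88
tool_pos: [0.4823, 0.1025, 0.0009]
eef_rot: [[-0.976, 0.216, 0.0], [0.216, 0.976, 0.0], [-0.0, 0.0, -1.0]]
force: [0.3, 0.2, 0.7]
opening: 0.361
finger_force: 79.4
```

```bash
python3 -m handwheel '{"xyz":[[0,0,-20],[0,0,-55],[0,0,-90],[0,0,-125],[0,0,-150],[4,7,-150],[8,14,-150],[12,21,-150],[16,28,-150],[20,35,-150],[24,42,-150],[28.5,48.5,-150]],"rotation":[[0,0,0],[0,0,0],[0,0,0],[0,0,5],[0,0,12],[0,0,19],[0,0,26],[0,0,33],[0,0,40],[0,0,47],[0,0,54],[0,0,61]]}'
python3 -m handwheel '{"xyz":[[0,0,0],[0,0,0],[0,0,0],[0,0,0],[0,0,0],[0,0,0],[0,0,0],[0,0,0],[0,0,0],[0,0,0],[0,0,0]],"rotation":[[0,0,7],[0,0,14],[0,0,21],[0,0,28],[0,0,35],[0,0,42],[0,0,49],[0,0,56],[0,0,56.5],[0,0,56.5],[0,0,56.5]]}'
python3 - <<'E'
from h import *
c=shot('wrist','w5'); o=robot.observe(); print(o['tool_pos'],o['eef_rot'].round(3).tolist(),o['opening'])
E
```

```text
t: 13.88
tool_pos: [0.4643, 0.1563, 0.1502]
eef_rot: [[-0.279, 0.96, -0.001], [0.96, 0.279, -0.0], [0.0, -0.001, -1.0]]
force: [0.3, 0.2, -1.1]
opening: 0.357
finger_force: 79.6
t: 14.8
tool_pos: [0.4646, 0.156, 0.1504]
eef_rot: [[0.641, 0.768, -0.001], [0.768, -0.641, -0.0], [-0.001, -0.0, -1.0]]
force: [-1.1, 0.6, -1.7]
opening: 0.358
finger_force: 79.6
[0.46464368 0.15600537 0.15053649] [[0.641, 0.768, -0.0], [0.768, -0.641, -0.0], [-0.0, -0.0, -1.0]] 0.366587582457632
```

View pics/w5.png

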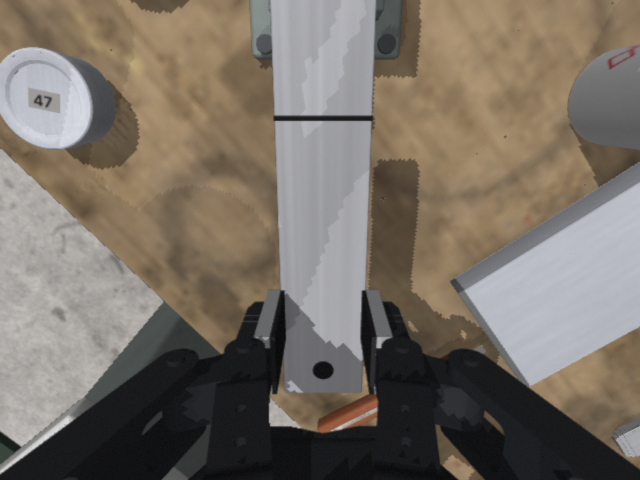

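The blade is held straight with its line at (324,118) and its dot at (323,370). I'll measure the line's offset from the TCP and the blade's tilt.

```bash
python3 - <<'E'
from h import *
c=load('w5'); o=robot.observe(); T=o['tool_pos']; R=o['eef_rot']
print('line',R.T@(px(c,323.5,118,.1555)-T)*1e3,'dot',R.T@(px(c,323,370,.1555)-T)*1e3)
for v in (20,60,100,150,200,250): print(v,(R.T@(px(c,324,v)-T)*1e3).round(1))
E
```

```text
line [76.78773878  0.25157844 -4.99078361] dot [-26.13179999   0.19796197  -4.95431012]
20 [107.    0.4  -3.4]
60 [95.2  0.4 -3.5]
100 [82.6  0.4 -3.9]
150 [66.   0.4 -4.5]
200 [47.8  0.5 -3.8]
250 [28.1  0.5 -4.1]
```

```bash
python3 -m handwheel '{"xyz":[[0,0,25],[0,0,55],[0,0,75],[0,0,88],[0,0,93],[0,0,95],[0,0,95],[0,0,95],[0,0,95]],"rotation":[[0,0,0.3],[0,0,0.3],[0,0,0.3],[0,0,0.3],[0,0,0.3],[0,0,0.3],[0,0,0.3],[0,0,0.3],[0,0,0.3]]}'
```

```text
t: 15.6
tool_pos: [0.4659, 0.1563, 0.0572]
eef_rot: [[0.646, 0.763, 0.003], [0.763, -0.646, 0.001], [0.002, 0.002, -1.0]]
force: [-0.3, -0.4, -0.1]
opening: 0.361
finger_force: 79.5
```

```bash
python3 -m handwheel '{"xyz":[[0,0,1],[0,0,1],[0,0,1],[0,0,1],[0,0,1],[4,0,1],[8,0,1],[8,0,1]],"rotation":[[0,0,0],[0,0,0],[0,0,0],[0,0,0],[0,0,0],[0,0,0],[0,0,0],[0,0,0]]}'
```

```text
t: 16.27
tool_pos: [0.4707, 0.1627, 0.055]
eef_rot: [[0.646, 0.763, 0.001], [0.763, -0.646, 0.0], [0.001, 0.0, -1.0]]
force: [-0.9, -0.8, -1.4]
opening: 0.362
finger_force: 79.5
```

```bash
python3 -m handwheel '{"xyz":[[0,0,0.7],[4,0,0.8],[8,0,0.8],[12,0,0.8],[16,0,0.8],[20,0,0.8],[24,0,0.8],[28,0,0.8],[28,0,0.8]],"rotation":[[0,0,0],[0,0,0],[0,0,0],[0,0,0],[0,0,0],[0,0,0],[0,0,0],[0,0,0],[0,0,0]]}'
```

```text
t: 17.02
tool_pos: [0.4887, 0.1841, 0.0541]
eef_rot: [[0.646, 0.763, 0.001], [0.763, -0.646, 0.0], [0.001, 0.0, -1.0]]
force: [0.3, -0.2, -1.4]
opening: 0.359
finger_force: 79.6
```

```bash
python3 -m handwheel '{"xyz":[[4,0,0],[8,0,0],[12,0,0],[16,0,0],[20,0,0],[24,0,0],[27,0,0],[29,0,0],[29,0,0],[29,0,0],[29,0,0]],"rotation":[[0,0,0],[0,0,0],[0,0,0],[0,0,0],[0,0,0],[0,0,0],[0,0,0],[0,0,0],[0,0,0],[0,0,0],[0,0,0]]}'
python3 - <<'E'
from h import *
c=shot('wrist','w6'); o=robot.observe(); T=o['tool_pos']; print(T,.647*T[0]+.763*T[1],-.763*T[0]+.647*T[1])
a=c['color'][0:200,220:440]; cv2.imwrite('pics/c6.png',cv2.resize(a,None,fx=3,fy=3,interpolation=cv2.INTER_CUBIC))
E
```

```text
t: 17.93
tool_pos: [0.5067, 0.2056, 0.0539]
eef_rot: [[0.646, 0.763, -0.0], [0.763, -0.646, -0.0], [-0.0, -0.0, -1.0]]
force: [-0.9, -0.2, -1.6]
opening: 0.361
finger_force: 79.6
[0.50667115 0.20553256 0.05390309] 0.4846375739982782 -0.2536105206800161
```

View pics/c6.png

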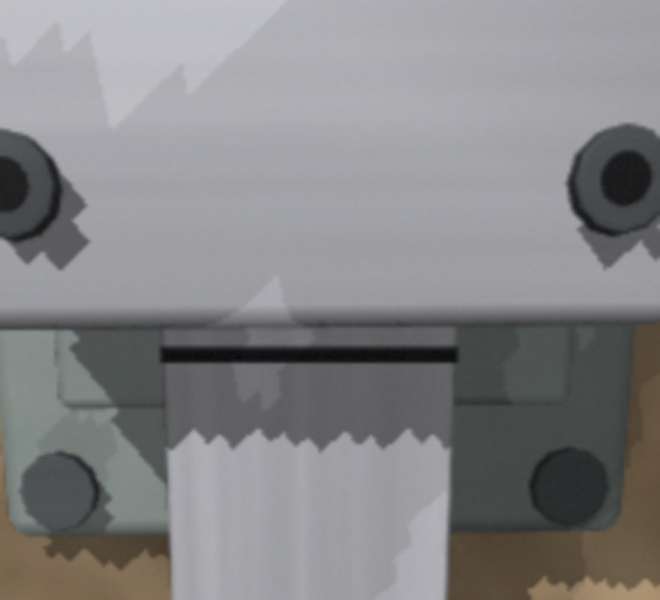

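The line is at crop y 354, just in front of the bridge's top edge at y 324. I'll work out the remaining distance from the calibration.

```bash
python3 - <<'E'
from h import *
c=load('w6'); d=np.array([.647,.763,0])
print('line',px(c,323.2,118,.0585)@d,'edge top',px(c,323,107.8,.084)@d,px(c,323,108.7,.084)@d,'bed front',px(c,240,135.5,.04)@d+.01,px(c,405,134.3,.04)@d+.01)
E
```

```text
line 0.5615433872763178 edge top 0.564787399574302 0.5645493623129042 bed front 0.5644991142674655 0.5650091236207346
```

```bash
python3 -m handwheel '{"xyz":[[1.5,0,0.3],[2.7,0,0.6],[2.7,0,0.8],[2.7,0,0.8],[2.7,0,0.8],[2.7,0,0.8]],"rotation":[[0,0,0],[0,0,0],[0,0,0],[0,0,0],[0,0,0],[0,0,0]]}'
python3 -m handwheel '{"xyz":[[0,0,0],[0,0,0],[0,0,0],[0,0,0],[0,0,0],[0,0,0],[0,0,0],[0,0,0],[0,0,-15],[0,0,-45],[0,0,-60],[0,0,-60]],"rotation":[[0,0,0],[0,0,0],[0,0,0],[0,0,0],[0,0,0],[0,0,0],[0,0,0],[0,0,0],[0,0,0],[0,0,0],[0,0,0],[0,0,0]]}' 0.9
python3 - <<'E'
from h import *
c=shot('wrist','w7'); 
E
```

```text
t: 18.48
tool_pos: [0.5086, 0.2077, 0.0532]
eef_rot: [[0.646, 0.763, 0.0], [0.763, -0.646, 0.0], [0.0, 0.0, -1.0]]
force: [0.5, 0.5, -1.4]
opening: 0.361
finger_force: 79.6
t: 19.48
tool_pos: [0.5114, 0.2086, 0.1178]
eef_rot: [[0.646, 0.763, 0.008], [0.763, -0.646, 0.002], [0.007, 0.004, -1.0]]
force: [0.8, -0.5, -0.6]
opening: 0.903
finger_force: 0.0
```

View pics/w7.png

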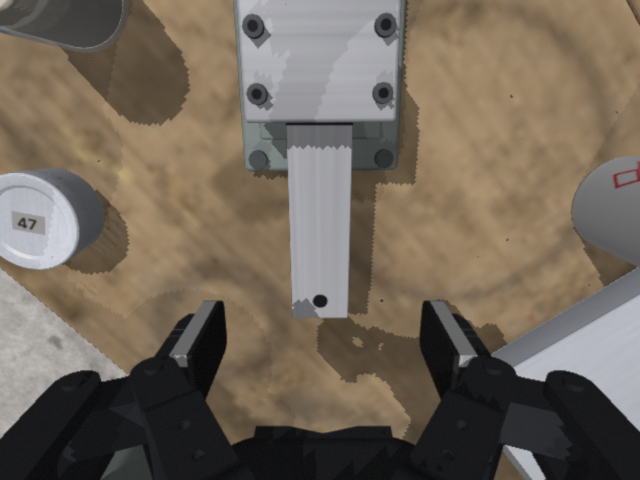

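The blade lies in the gap with its line just showing at the bridge's edge (319,123) and its dot at (320,301). One numeric check, then hand in.

```bash
python3 - <<'E'
from h import *
c=load('w7'); d=np.array([.647,.763,0]); n=np.array([-.763,.647,0])
for u,v in [(320,310),(320,288),(320,250),(320,180),(320,150)]: p=px(c,u,v); print(v,p.round(4))
p=px(c,320.3,301,.056); print('line along',p@d+.103,'dot lat',p@n,'tail',px(c,320,318,.056)@d+.115)
l=px(c,319.5,124,.058); print('line',l@d,l@n,'edge',px(c,319,121.5,.084)@d, 'bridge lat',(px(c,248,121,.084)@n+px(c,394,120,.084)@n)/2)
E
```

```text
310 [0.4872 0.1819 0.0528]
288 [0.497  0.1934 0.0536]
250 [0.5128 0.2119 0.0545]
180 [0.5391 0.2429 0.0565]
150 [0.5493 0.255  0.0569]
line along 0.5647580995238914 dot lat -0.2542488794973704 tail 0.565347750643197
line 0.5630451063448504 -0.2539550105534211 edge 0.5648416675800572 bridge lat -0.2547213820767823
```

```bash
python3 -m handwheel '{"xyz":[[0,0,-20],[0,0,-40],[0,0,-40],[0,0,-40],[0,0,-40]],"rotation":[[0,0,0],[0,0,0],[0,0,0],[0,0,0],[0,0,0]]}'; python3 -c "
from workcell import robot
print(robot.hand_in())"
```

```text
t: 19.95
tool_pos: [0.5077, 0.2074, 0.1513]
eef_rot: [[0.646, 0.763, -0.003], [0.763, -0.646, -0.001], [-0.002, -0.001, -1.0]]
force: [-1.1, -0.1, 0.7]
opening: 0.898
finger_force: 0.0
the job is handed in; nothing more can be done
None
```

I handed the job in at about 20 s (no verdict came back): the 12 mm packer is home against the back stop, and the blade lies on it nose inwards with its line within about 2 mm of the bridge's front face by camera.

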